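# Lock the filter frame, then slide it to the click and hold it there

### The job

On the filter slide, leave the carriage at its loading end while you turn the red turnbutton clockwise until it lies squarely across the filter frame. Then take the blue tab and slide the carriage gently along its rail towards the brass plunger block until the ball clicks into the notch: stop at that click, do not push on through it. Finish while still holding the tab, with the carriage seated at the notch and the frame shut and locked, and leave the other things on the worktop alone.

Things in the scene. Friction and masses are not known exactly. Their poses are not given: they have to be found in the camera images.
- slide_base: filter-slide bench, fixed on the worktop: dark steel plate 140 x 320 x 10 mm, two steel rails along it, a stop at each end. Origin: centre of its underside, on the worktop. y runs along the rails from the loading end to the far end, z up. Its carriage is an aluminium plate 100 (x) x 150 (y) x 10 mm, centred at x = 0, top 34 mm above the worktop
- carriage: the sliding carriage, an aluminium plate 100 x 150 x 10 mm with the blue tab, filter frame and turnbutton on it. Origin: centre of its underside, 24 mm above the worktop; axes as slide_base. It slides only along y of slide_base: y = -0.065 m in slide_base at the loading end stop, +0.065 m at the far stop; about 1.5 N of friction, stays where it is left
- notch (a point): notch in the carriage's near (-x) edge, halfway along the carriage, 29 mm above the worktop, between two dark steel bumps (10 mm round, centres 12 mm apart along y, 4.5 mm proud of the edge). Moves with the carriage; axes as slide_base
- detent_block: brass ball-plunger block 16 x 26 x 28 mm, fixed on the base plate beside the near edge of the carriage, somewhere along the rail. Origin on its underside, x axis towards the carriage, y as slide_base. Its 10 mm spring ball is at y = 0 of the block, so the carriage is seated when notch has the same y as the block
- tab_grip (a point): grip point of the blue upright tab on the carriage, 67 mm above the worktop (33 mm above the carriage plate). The tab is 30 (x) x 12 (y) mm, rises from the plate at 34 mm to 79 mm above the worktop, foot 40 x 24 x 4 mm; it stands on the carriage's centre line, 47 mm to -y of the notch; 25 mm or more free all round. Axes as slide_base. Best pinched from above across its 12 mm
- button_pivot (a point): centre of the red turnbutton's upright pivot, 61.5 mm above the worktop, 36 mm to -x and 35 mm to +y of the carriage centre. The turnbutton is a bar 50 x 10 x 16 mm, underside 53.5 and top 69.5 mm above the worktop, long end 34 mm and short end 16 mm from the pivot. The point turns with the bar: its x axis points along the long end
- turnbutton (a joint): angle of the turnbutton, rad: 0 = locked, long end across the frame (along +x of slide_base, stop); 1.57 = open, long end along +y of slide_base; it grows counterclockwise seen from above, has about 0.025 N m of friction and stays where it is left
- frame (a joint): angle of the hinged filter frame on the carriage, rad: 0 = shut, lying flat. Black frame 56 x 62 x 5 mm with an amber glass filter, its top 40 mm above the worktop, hinged at its +x edge, its free edge 24 mm to +x of the turnbutton's pivot. It lies shut by its weight at the start
- bottle_a: clear plastic bottle with teal cap, 53 mm across, 186 mm high, upright, origin at the centre of its underside; bystander
- vial: amber glass vial, 44 mm across, 76 mm high, origin at the centre of its underside; bystander
- timer: white digital timer 64 x 64 x 20 mm, origin at the centre of its underside; bystander
- tape: roll of tape lying flat, 91 mm across, 18 mm high, origin at the centre of its underside; bystander
- detent_ball (a joint): how far the ball is pressed into its block, m: 0 fully out (before any bump), about 0.0025 on a bump's crest, 0.0005 seated. Sliding to the seat: from 13 mm before it the carriage resists with some 5 N more than its friction, the crest is 6 mm before it, then the ball pulls the carriage on into the notch; going on out of the notch again takes some 5 N

How it is judged:
On the way, in this order (a step that is already met when the one before it is completed fails the run):
1. the turnbutton is across the frame while the carriage is still at its loading end (value of joint turnbutton below 0.15 rad and y of notch in the frame of slide_base below -0.03 m), for 0.2 s.
2. the carriage is seated at the notch, held by the tab (y of notch in the frame of detent_block between -0.002 and 0.002 m and contact force between the fingers and carriage above 2 N and distance between the grasp point and tab_grip below 0.03 m), for 0.3 s.
At the end, for the whole second after the job is handed in: Ends holding: fingers on the tab (over 2 N, TCP within 30 mm of its grip point), carriage at rest with the notch within 2 mm of the ball along the rail, turnbutton within 0.15 rad of square across the frame, frame shut (within 0.05 rad) (all of step 2 and linear speed of carriage below 0.005 m/s and value of joint turnbutton below 0.15 rad and value of joint frame below 0.05 rad); the arm keeps its last pose, push and grip.
It fails at once if the carriage is pushed on through the notch (more than 8 mm past the seat) (y of notch in the frame of detent_block above 0.008 m).
It fails at once if the filter frame is lifted open (value of joint frame above 0.3 rad).
It fails at once if a bystander is moved by more than 3 cm (distance of any of bottle_a, vial, timer, tape from where it was at the start of the episode above 0.03 m).
It also fails if it takes over 64 s, if anything falls off the work surface, if the arm or the gripper's body presses on something with over 40 N, if the wrist force passes 120 N, or if a joint passes its speed limit or range.

### The arm

A 7-joint arm with a two-finger parallel gripper is mounted at the origin on a cart in front of the work surface, level with it; the furniture and walls round the work are solid. World frame = base frame: x ahead of the robot, y to its left, z up, the work surface at z = 0. Lengths are in m, angles in rad, forces in N, time in s.
With the tool pointing down it reaches from about 0.4 to 0.85 m from the base axis. Payload 4.5 kg.
Tool frame: the origin (TCP) lies between the finger pads, 19 mm behind the fingertips; this is the grasp point; z points along the fingers, y is the line along which they close (so a half turn about z gives the same grasp; the last joint's range is limited). The gripper opens to 88 mm and grips with 3 to 60 N. Pads are 18 mm wide; open, the fingers measure 123 mm over their backs; the gripper's body (75 mm by 187 mm) begins 45 mm behind the grasp point.
Start: joints at [1.272, 0.689, -0.195, 1.565, 0.157, 0.902, -0.215], TCP at [0.204, -0.591, 0.257] pointing down, gripper open.
Joint ranges: [-3.01, 3.01], [-0.46, 2.08], [-1.47, 1.51], [0.13, 2.56], [-1, 4.14], [0.04, 2.09], [-2.66, 2.66]. Speed limits (rad/s): [2.57, 2.57, 3.14, 3.14, 3.14, 3.14, 3.14].

### API

Orientations are given as a unit quaternion [x, y, z, w].
In Python, from plant import * gives the robot as it stands.
- The arm moves only by the tool send_rows, never from a script. Its argument "targets" is a list of rows, each a list of 2 entries, a list of its own where there are three numbers: the shift along the tool's x, y, z in units of 0.3 m (1.0 is 0.3 m), then the turn, a rotation vector about the tool's x, y, z in units of pi rad (1.0 is pi rad). A call has 1 to 12 rows; each row is the pose to reach, as a shift and turn from the pose commanded when the call began, along the tool's axes at that moment, turning the shorter way round; what a row does not reach only later rows make up. A row lasts 1/8 s, in which the tool goes at most 62.5 mm and 10.7 degrees, less where a joint would pass 70% of its speed; a pose out of reach is approached as far as the arm can. A call with a number of a shift or a turn outside -1 to 1 is refused whole. A call with a gripper value outside its range is refused whole. "fingers" is the opening, from 0 (shut) to 1 (fully open), set as the call begins (left out, the last holds). The fingers move at their own pace and stop on an object; "newtons" is the grip in N (left out, the last holds). Time passes only in rows, so rows that repeat a pose let the fingers close. It gives the time, the measured TCP pose, the force, the opening and the grip force at its end, in the units of the state.
- get_state(): the state, without advancing time (a new reading comes with each control period).
- snapshot(name): name is "side" or "top"; returns a dict with "img" (400x640x3 uint8, blue, green, red), "fx", "fy", "cx", "cy" (pixels), "cam_to_world" (4x4, takes a point from camera to world coordinates). Camera axes: x right, y down, z forward; pixel columns grow to the right and rows downward; lengths in m; the calibration is good to about 2 mm. A picture is of the moment at which its call begins. There is no depth.
- finish_job(): hands the job in; it is judged then, once.
The state is a dict: "clock": time; "q": joint angles; "qd": joint speeds; "joint_torque": joint torques, N m; "tool_pos": TCP position; "eef_rot": TCP orientation; "contact_force": force on the tool from outside, world axes, zero at the start; "moment": the same for the moment, N m; "opening": opening from 0.0 (shut) to 1.0 (fully open); "finger_force": force on a finger pad.
Only numpy, scipy, OpenCV 4.12 (cv2) and the standard library are available. Lean on these libraries where they do the work, as an engineer would, in place of code of your own. Each camera call takes 0.05 s, during which the arm holds its last target. There are 200 camera calls.

## Working session

There is one attempt and no reset: what is moved stays moved. The work goes in short steps, Python scripts to look and compute and a tool call to move; the robot and the scene stay as the last step left them, time stands still between calls to the robot, and variables do not carry over. Pictures are saved under pics/ and viewed, at most 12 in all, crops included, and the job is handed in when it is done.

Besides the shell and the picture viewer there is one more tool, called after "Call:" in YAML: its name, and indented under it one key for each argument. send_rows: Moves the arm, as the interface text tells. Its arguments: {"type":"object","properties":{"targets":{"type":"array"},"fingers":{"type":"number"},"newtons":{"type":"number"}},"required":["targets"]}

```bash
mkdir -p pics
python3 - <<'E'
from plant import *
import cv2
for n in("top","side"):
    s=snapshot(n); cv2.imwrite(f"pics/{n}0.png",s["img"]); print(n,s["fx"],s["cx"],s["cy"],s["cam_to_world"])
s=get_state(); print(s)
E
```

```text
top 417.34952150705107 326.1125681176267 198.30775336863715 [[ 0.01468736 -0.97846495  0.20588982  0.33723198]
 [-0.99986758 -0.0129293   0.00988174 -0.04825869]
 [-0.00700692 -0.20600769 -0.97852529  1.22273498]
 [ 0.          0.          0.          1.        ]]
side 434.1478653169314 324.11260218218854 197.4682353610282 [[-0.99549865 -0.06381181  0.0700749   0.47562974]
 [-0.09475931  0.65638298 -0.74845311  0.94580537]
 [ 0.00176418 -0.75172431 -0.65947514  0.90436906]
 [ 0.          0.          0.          1.        ]]
{'clock': 0.1, 'q': array([ 1.27177659,  0.68989033, -0.19449844,  1.56624207,  0.1573289 ,
        0.90247329, -0.21509475]), 'qd': array([ 5.64671989e-04, -3.16461447e-03,  2.28460444e-04, -2.62485138e-03,
        2.18724780e-05, -1.14167272e-03, -1.00389287e-03]), 'joint_torque': array([-4.30191445e-03, -5.28503430e+01, -1.27181523e+00, -1.53836238e+01,
       -5.25815960e-02,  2.05966455e-03,  7.68990708e-05]), 'tool_pos': array([ 0.20396511, -0.59022179,  0.25669521]), 'eef_rot': array([ 9.86178599e-01,  1.65683775e-01, -2.08569857e-04, -7.83276070e-04]), 'contact_force': array([ 0.72070731, -0.57148711, -0.27590507]), 'moment': array([ 0.01955242, -0.0111398 , -0.0034381 ]), 'finger_force': 0.0, 'opening': 0.9998423854970662}
```

View pics/top0.png

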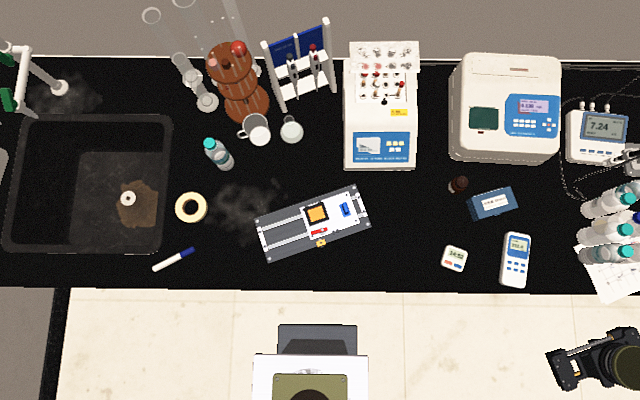

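View pics/side0.png

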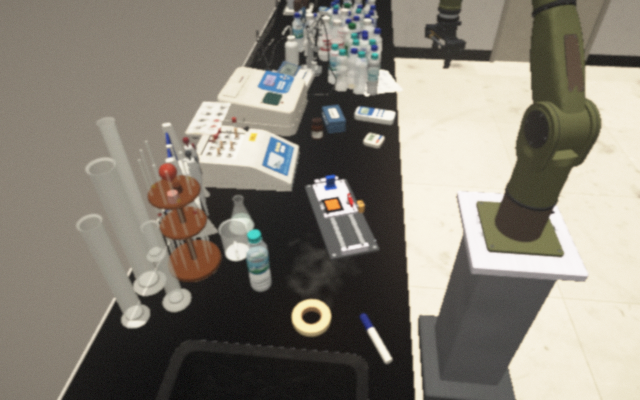

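The top view shows the bench around (313,223), tab at (346,209), red button at (319,232), and brass block at (321,243). The side view shows the same bench around (340,215). Now I'll measure.

```bash
cat > h.py <<'E'
from plant import *
import cv2, numpy as np
def ray(s,uv,z):
    T=s["cam_to_world"]; d=T[:3,:3]@np.array([(uv[0]-s["cx"])/s["fx"],(uv[1]-s["cy"])/s["fy"],1]); o=T[:3,3]
    return o+d*(z-o[2])/d[2]
def blobs(s,lo,hi,box,mina=4):
    u0,v0,u1,v1=box; h=cv2.cvtColor(s["img"],cv2.COLOR_BGR2HSV)[v0:v1,u0:u1]
    m=cv2.inRange(h,lo,hi); n,l,st,c=cv2.connectedComponentsWithStats(m)
    out=[]
    for i in range(1,n):
        if st[i,4]>=mina:
            p=np.argwhere(l==i)[:,::-1].astype(np.float32)+[u0,v0]
            out.append((st[i,4],c[i]+[u0,v0],cv2.minAreaRect(p.astype(np.float32))))
    return sorted(out,key=lambda t:-t[0])
BOX={"top":(245,175,380,270),"side":(295,165,385,265)}
COL={"blue":((100,120,40),(130,255,255)),"red":((0,150,80),(6,255,255)),"amber":((8,120,60),(25,255,255))}
E
python3 - <<'E'
from h import *
for n in BOX:
    s=snapshot(n); b=BOX[n]
    for c in COL:
        for a in blobs(s,*COL[c],b,6)[:4]: print(n,c,a[0],a[1].round(1),[np.round(x,1) for x in a[2]])
    cr=s["img"][b[1]:b[3],b[0]:b[2]]
    k=6 if n=="side" else 5.8
    cv2.imwrite(f"pics/{n}1.png",cv2.resize(cr,None,fx=5.8,fy=5.8,interpolation=cv2.INTER_CUBIC))
# plate: dark grey vs black worktop
E
```

```text
top blue 94 [344.6 209.3] [array([344.6, 209.3]), array([13.2,  7.2]), np.float64(68.2)]
top red 30 [315.7 231.3] [array([315.8, 231.2]), array([ 2.8, 10.1]), np.float64(71.6)]
top red 9 [324.7 228.8] [array([324.5, 229. ]), array([2., 3.]), np.float64(90.0)]
top amber 214 [315.9 213.4] [array([315.8, 213.4]), array([13.3, 15.8]), np.float64(71.6)]
top amber 40 [320.4 242.8] [array([320.5, 242.7]), array([5.9, 9.3]), np.float64(66.8)]
side blue 120 [329.9 181.6] [array([329.5, 181.5]), array([14.6, 10.1]), np.float64(85.2)]
side red 18 [350.3 200.5] [array([350.5, 200.8]), array([6.3, 2.8]), np.float64(71.6)]
side amber 158 [332.1 204.2] [array([332.1, 204.2]), array([11.6, 14.6]), np.float64(76.0)]
side amber 71 [360.8 205.3] [array([360.9, 205.3]), array([12. ,  6.2]), np.float64(77.5)]
```

View pics/top1.png

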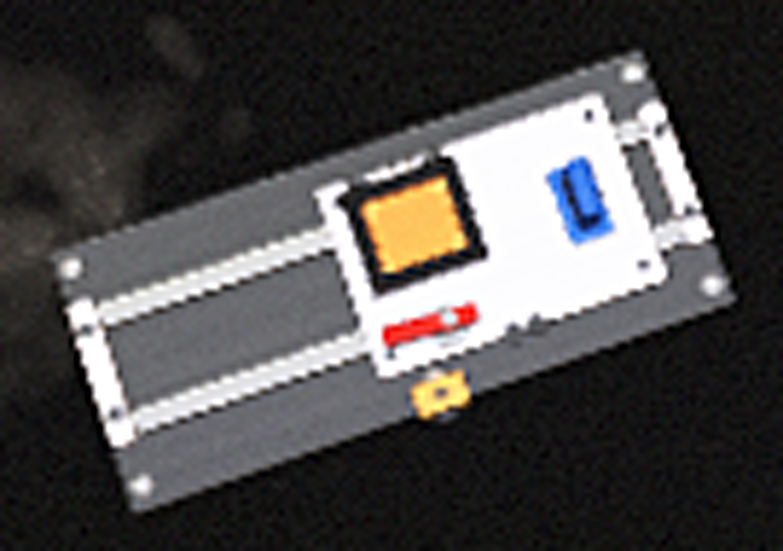

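View pics/side1.png

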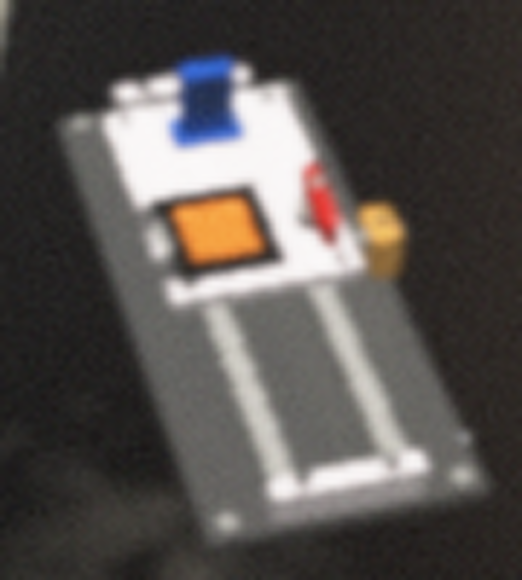

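The crops show the bench corners in the top view at crop pixels (52,258), (640,50), (735,297), (138,512). The brass block top is at (440,392), the bumps are at (515,328) and (535,321), and the turnbutton is open with its pivot at (448,318).

```bash
cat >> h.py <<'E'
def base(s):
    """pose of slide_base from the plate outline in the top view: (origin, ex, ey)"""
    u0,v0,u1,v1=BOX["top"]; g=cv2.GaussianBlur(cv2.cvtColor(s["img"],cv2.COLOR_BGR2GRAY),(3,3),0)[v0:v1,u0:u1]
    m=(g>60).astype(np.uint8); m=cv2.morphologyEx(m,cv2.MORPH_OPEN,np.ones((5,5)))
    c=max(cv2.findContours(m,0,cv2.CHAIN_APPROX_NONE)[0],key=cv2.contourArea)[:,0]+[u0,v0]
    p=np.array([ray(s,q,.01)[:2] for q in c])
    (cx,cy),(w,h),a=cv2.minAreaRect((p*1000).astype(np.float32))
    print("rect",w,h,a,cx,cy)
    return p
E
python3 - <<'E'
from h import *
s=snapshot("top"); t=snapshot("side")
base(s)
C=np.array([[52,258],[640,50],[735,297],[138,512]])  # far+x, load+x, load-x, far-x
W=np.array([ray(s,(c+.5)/5.8-.5+np.array([245,175]),.01)[:2] for c in C])
M=np.array([[.07,.16],[.07,-.16],[-.07,-.16],[-.07,.16]])
o=W.mean(0); H=(M).T@(W-o); U,S,V=np.linalg.svd(H); R=(V.T@U.T)
print("base",o,R,"res",((M@R.T+o)-W)*1000,"yaw",np.degrees(np.arctan2(R[1,0],R[0,0])))
np.savez("base.npz",o=o,R=R)
f=lambda p:(R.T@(p[:2]-o)*1000).round(1)
P=lambda U:(np.array(U)+.5)/5.8-.5+np.array([245,175])
PS=lambda U:(np.array(U)+.5)/5.8-.5+np.array([295,165])
print("tab top",f(ray(s,P([584,197]),.079)))
print("pivot",f(ray(s,P([448,318]),.0695)), "bar ends",f(ray(s,P([383,335]),.0695)),f(ray(s,P([480,312]),.0695)))
print("block",f(ray(s,P([440,390]),.038)), f(ray(s,P([442,393]),.038)))
print("bumps",f(ray(s,P([515,328]),.034)),f(ray(s,P([535,321]),.034)))
print("carr corners",[f(ray(s,P(q),.034)) for q in ([318,192],[600,97],[662,278],[382,375])])
print("amber glass",f(ray(s,blobs(s,*COL["amber"],BOX["top"])[0][1],.038)))
print("SIDE block top",[f(ray(t,PS(q),.038)) for q in ([361,208],[388,204],[403,232],[372,241])])
print("SIDE tab top",[f(ray(t,PS(q),.079)) for q in ([207,64],)], "foot",[f(ray(t,PS(q),.036)) for q in ([240,130],)])
print("SIDE bar ends", f(ray(t,PS([312,170]),.0695)),f(ray(t,PS([332,238]),.0615)))
print("SIDE corners",[f(ray(t,PS(q),.01)) for q in ([62,118],[210,540],[490,485])])
E
```

```text
rect 145.92393493652344 325.0617980957031 19.81781768798828 517.6436157226562 3.8926544189453125
base [0.51978095 0.00323341] [[ 0.93554809 -0.35319935]
 [ 0.35319935  0.93554809]] res [[ 1.59758773  1.08240197]
 [ 2.09100855 -0.20931242]
 [-1.14828013 -1.68578175]
 [-2.54031615  0.81269221]] yaw 20.683126888223377
tab top [ -5.4 -98.2]
pivot [-36.9 -17.3] bar ends [-34.   14.7] [-39.4 -32.7]
block [-64.8  -2.6] [-66.5  -3. ]
bumps [-48.2 -47.8] [-48.3 -58.2]
carr corners [array([49.5, 21.4]), array([  47.1, -128.1]), array([ -49.6, -124.8]), array([-47.7,  21.7])]
amber glass [ 16.6 -17.6]
SIDE block top [array([-60.8, -16.3]), array([-75.3, -15.6]), array([-75.7,   6.9]), array([-58.2,   9.3])]
SIDE tab top [array([  -2. , -102.7])] foot [array([-18.9, -95.3])]
SIDE bar ends [-33.2 -17.1] [-30.2  26.1]
SIDE corners [array([  64.6, -160.9]), array([ 69.4, 156.6]), array([-68.5, 158.5])]
```

```bash
cat >> h.py <<'E'
from scipy.spatial.transform import Rotation as Ro
YAW=np.radians(19.9); O=np.array([.5198,.0032]); RB=np.array([[np.cos(YAW),-np.sin(YAW)],[np.sin(YAW),np.cos(YAW)]])
def b2w(x,y,z): return np.r_[O+RB@[x,y],z]
def w2b(p): return np.r_[RB.T@(np.array(p[:2])-O),p[2:]]
def units(ps):
    """world/bench targets -> tool-frame shift in send_rows units, plus turn to be square with the bench, pointing down"""
    s=get_state(); r=Ro.from_quat(s["eef_rot"]); g=Ro.from_euler("z",YAW)*Ro.from_euler("x",np.pi)
    print("t",round(s["clock"],2),"bench",w2b(s["tool_pos"]).round(4),"turn",((r.inv()*g).as_rotvec()/np.pi).round(4))
    for p in ps: print(np.round(p,3),(r.inv().apply(np.array(p)-s["tool_pos"])/.3).round(4))
E
python3 -c "
from h import *
units([[.45,-.3,.257],b2w(-.056,.0195,.2),b2w(-.056,.0195,.075)])"
```

```text
t 0.3 bench [-0.4989 -0.4509  0.2572] turn [-0.0002  0.     -0.0046]
[ 0.45  -0.3    0.257] [ 1.091e+00 -6.476e-01  8.000e-04]
[0.461 0.002 0.2  ] [ 1.4535 -1.589   0.1913]
[0.461 0.002 0.075] [ 1.4536 -1.5888  0.608 ]
```

Call:
send_rows:
  targets:
    - [[0.9, -0.75, 0.0], [0, 0, -0.0046]]
    - [[0.9, -0.75, 0.0], [0, 0, -0.0046]]
    - [[0.9, -0.75, 0.0], [0, 0, -0.0046]]
    - [[0.9, -0.75, 0.0], [0, 0, -0.0046]]
    - [[0.9, -0.75, 0.0], [0, 0, -0.0046]]
    - [[0.9, -0.75, 0.0], [0, 0, -0.0046]]
    - [[0.9, -0.75, 0.0], [0, 0, -0.0046]]
    - [[0.9, -0.75, 0.0], [0, 0, -0.0046]]
  fingers: 0
  newtons: 10

```text
clock: 1.3
tool_pos: [0.3854, -0.2907, 0.2575]
eef_rot: [0.985, 0.172, -0.0, 0.0]
contact_force: [-0.5, -0.3, 0.6]
opening: 0.117
finger_force: 0.0
```

Call:
send_rows:
  targets:
    - [[0.55, -0.84, 0.15], [0, 0, 0]]
    - [[0.55, -0.84, 0.15], [0, 0, 0]]
    - [[0.55, -0.84, 0.15], [0, 0, 0]]
    - [[0.55, -0.84, 0.15], [0, 0, 0]]
    - [[0.55, -0.84, 0.15], [0, 0, 0]]
    - [[0.55, -0.84, 0.15], [0, 0, 0]]
    - [[0.55, -0.84, 0.15], [0, 0, 0]]
    - [[0.55, -0.84, 0.15], [0, 0, 0]]
    - [[0.55, -0.84, 0.15], [0, 0, 0]]

```text
clock: 2.42
tool_pos: [0.4552, 0.0015, 0.2126]
eef_rot: [0.985, 0.171, 0.0, 0.0]
contact_force: [0.4, -0.4, 0.5]
opening: 0.01
finger_force: 0.0
```

```bash
python3 -c "
from h import *
units([b2w(-.056,.0195,.075)]); print(get_state()['q'].round(2),get_state()['opening'])
s=snapshot('side'); cv2.imwrite('pics/s2.png',cv2.resize(s['img'][120:270,260:430],None,fx=4,fy=4))"
```

```text
t 2.42 bench [-0.0614  0.0204  0.2126] turn [ 0.0002  0.     -0.0011]
[0.461 0.002 0.075] [0.0179 0.0026 0.4586]
[-0.05  0.55 -0.09  2.11  0.1   0.48 -1.44] 0.00972005952247911
```

View pics/s2.png

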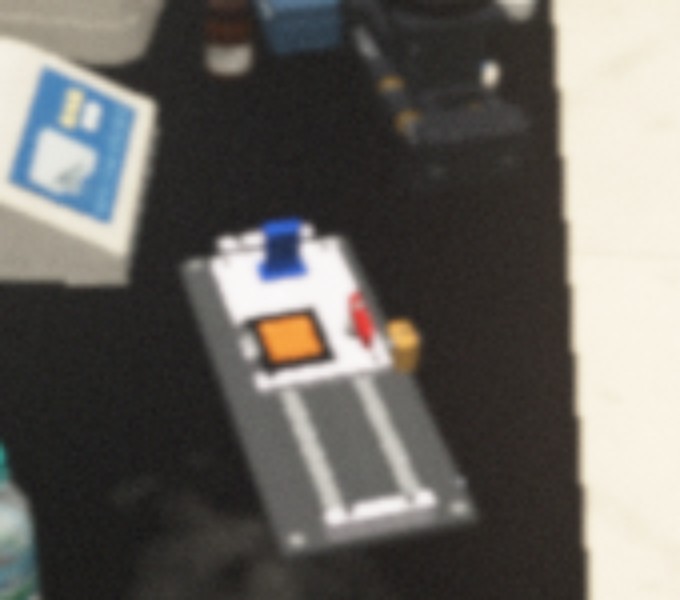

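The side picture shows the closed gripper at (440,120), still high, with nothing disturbed and the red bar at (362,320). I'll descend.

Call:
send_rows:
  targets:
    - [[0.01, 0.003, 0.2], [0, 0, 0]]
    - [[0.01, 0.003, 0.3], [0, 0, 0]]
    - [[0.01, 0.003, 0.4], [0, 0, 0]]
    - [[0.01, 0.003, 0.4586], [0, 0, 0]]
    - [[0.01, 0.003, 0.4586], [0, 0, 0]]
    - [[0.01, 0.003, 0.4586], [0, 0, 0]]
    - [[0.01, 0.003, 0.4586], [0, 0, 0]]

```text
clock: 3.35
tool_pos: [0.459, 0.0033, 0.0757]
eef_rot: [0.985, 0.173, 0.001, 0.0]
contact_force: [0.9, -1.1, -0.5]
opening: 0.005
finger_force: 0.0
```

```bash
python3 -c "
from h import *
px,py=-.036,-.018
units([b2w(px+a,py+b,.075) for a,b in((5e-3,.0375),(.015,.032),(.022,.026),(.022,.018))]);
s=snapshot('top'); cv2.imwrite('pics/t3.png',cv2.resize(s['img'][175:270,245:380],None,fx=5,fy=5,interpolation=2))"
```

```text
t 3.35 bench [-0.0572  0.0208  0.0757] turn [ 0.0002 -0.0005 -0.0001]
[0.484 0.011 0.075] [0.0872 0.0042 0.0025]
[0.495 0.009 0.075] [0.1206 0.0226 0.0025]
[0.504 0.006 0.075] [0.1439 0.0425 0.0026]
[ 0.507 -0.002  0.075] [0.1439 0.0692 0.0026]
```

View pics/t3.png

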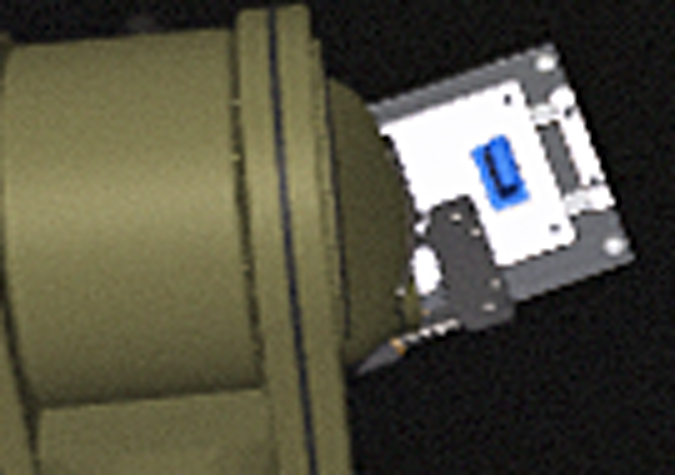

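The top view is blocked by the arm; only the tab and the loading end show, and they are unmoved. I'll push the button.

Call:
send_rows:
  targets:
    - [[0.02, 0.004, 0.003], [0, 0, 0]]
    - [[0.04, 0.004, 0.003], [0, 0, 0]]
    - [[0.06, 0.004, 0.003], [0, 0, 0]]
    - [[0.075, 0.004, 0.003], [0, 0, 0]]
    - [[0.09, 0.005, 0.003], [0, 0, 0]]
    - [[0.105, 0.013, 0.003], [0, 0, 0]]
    - [[0.12, 0.022, 0.003], [0, 0, 0]]
    - [[0.132, 0.032, 0.003], [0, 0, 0]]
    - [[0.144, 0.042, 0.003], [0, 0, 0]]
    - [[0.144, 0.055, 0.003], [0, 0, 0]]
    - [[0.144, 0.067, 0.003], [0, 0, 0]]
    - [[0.144, 0.067, 0.003], [0, 0, 0]]

```text
clock: 4.9
tool_pos: [0.5062, -0.0012, 0.074]
eef_rot: [0.985, 0.172, 0.0, 0.0]
contact_force: [0.2, 1.1, 0.4]
opening: 0.006
finger_force: 0.3
```

```bash
python3 -c "
from h import *
units([]); print(get_state()['contact_force'])
s=snapshot('side'); cv2.imwrite('pics/s4.png',cv2.resize(s['img'][140:260,290:400],None,fx=5,fy=5,interpolation=2))"
```

```text
t 4.9 bench [-0.0142  0.0005  0.074 ] turn [ 0.0001 -0.0002 -0.0002]
[0.22473053 1.09820824 0.41071064]
```

View pics/s4.png

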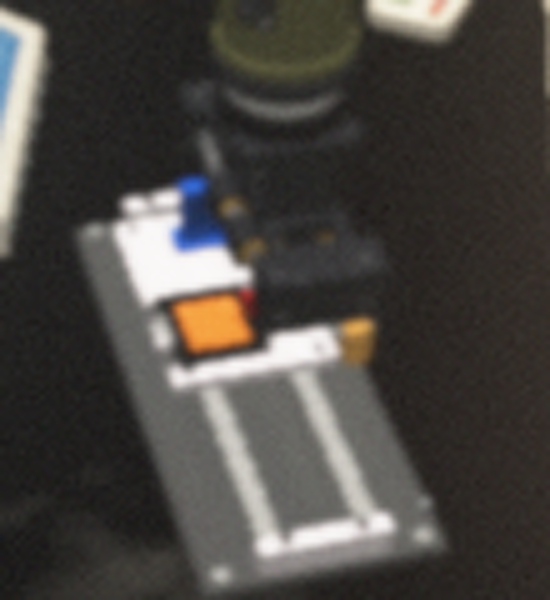

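The red bar's tip shows at (248,300) behind the fingers, at the frame's edge. I'll press 2.5 mm further, back off, raise, and check.

Call:
send_rows:
  targets:
    - [[0.0, 0.005, 0], [0, 0, 0]]
    - [[0.0, 0.01, 0], [0, 0, 0]]
    - [[0.0, 0.01, 0], [0, 0, 0]]

```text
clock: 5.32
tool_pos: [0.5068, -0.0036, 0.0739]
eef_rot: [0.985, 0.173, -0.0, -0.0]
contact_force: [0.4, 1.0, 0.5]
opening: 0.005
finger_force: 0.6
```

Call:
send_rows:
  targets:
    - [[0.0, -0.02, 0], [0, 0, 0]]
    - [[0.0, -0.03, 0], [0, 0, 0]]
    - [[0.0, -0.03, -0.15], [0, 0, 0]]
    - [[0.0, -0.03, -0.3], [0, 0, 0]]
    - [[0.0, 0.1, -0.35], [0, 0, 0]]
    - [[0.0, 0.2, -0.35], [0, 0, 0]]
    - [[0.0, 0.2, -0.35], [0, 0, 0]]
  fingers: 0.4

```text
clock: 6.2
tool_pos: [0.5275, -0.0628, 0.1791]
eef_rot: [0.985, 0.17, 0.0, 0.001]
contact_force: [-0.0, 0.9, -0.1]
opening: 0.406
finger_force: 0.0
```

```bash
python3 -c "
from h import *
s=snapshot('side'); cv2.imwrite('pics/s5.png',cv2.resize(s['img'][165:265,295:385],None,fx=5.8,fy=5.8,interpolation=2))
B=BOX['side']
for c in COL:
  for a in blobs(s,*COL[c],B,6)[:2]: print(c,a[0],a[1].round(1),[np.round(x,1) for x in a[2]])
units([b2w(0,-.1,.15),b2w(0,-.1,.067)])"
```

```text
blue 117 [329.8 181.4] [array([329.5, 181.4]), array([14.6, 10.1]), np.float64(85.2)]
red 46 [346.1 198. ] [array([346.2, 197.9]), array([ 3.1, 16.5]), np.float64(77.9)]
amber 160 [332. 204.] [array([332., 204.]), array([11.6, 14.6]), np.float64(76.0)]
amber 71 [360.9 205.3] [array([360.9, 205.3]), array([12.1,  6.1]), np.float64(76.0)]
t 6.25 bench [-0.0151 -0.0624  0.1787] turn [ 0.      0.0002 -0.0006]
[ 0.554 -0.091  0.15 ] [0.0505 0.1252 0.0958]
[ 0.554 -0.091  0.067] [0.0507 0.1252 0.3725]
```

View pics/s5.png

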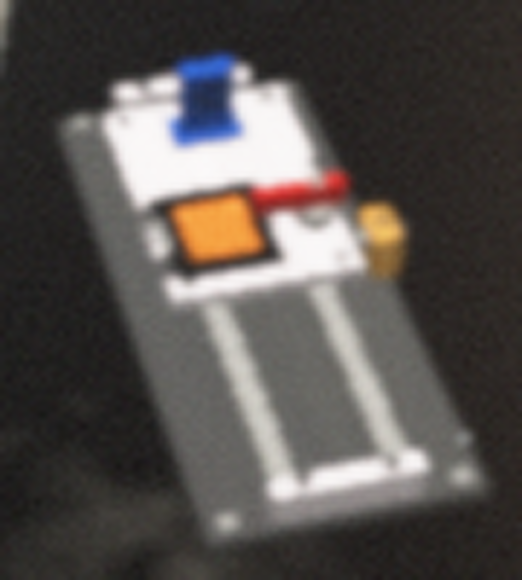

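The bar now lies from (258,200) to (348,183) across the frame edge; the carriage hasn't moved. I'll check its angle numerically.

```bash
python3 -c "
from h import *
s=snapshot('side')
a=blobs(s,*COL['red'],BOX['side'],6)[0][2]; pts=cv2.boxPoints(a)
m=cv2.inRange(cv2.cvtColor(s['img'],cv2.COLOR_BGR2HSV)[165:265,295:385],*COL['red'])
p=np.argwhere(m)[:,::-1]+[295,165]
w=np.array([w2b(ray(s,q,.0655))[:2] for q in p])*1000
vx,vy,x,y=cv2.fitLine(w.astype(np.float32),cv2.DIST_HUBER,0,.01,.01).ravel(); print('angle',np.degrees(np.arctan2(vy,vx)),x,y,w.min(0),w.max(0))
P=lambda U:(np.array(U)+.5)/5.8-.5+np.array([295,165])
# carriage far edge / frame edge direction
for A,B,z in(([170,303],[365,270],.034),([180,150+155],[360,272],.034),([178,262],[272,244],.038)):
  d=w2b(ray(s,P(B),z))-w2b(ray(s,P(A),z)); print(np.degrees(np.arctan2(d[1],d[0]))%180)
"
```

```text
angle 1.2895632 -21.852718 -5.7494817 [-49.09708541 -14.49431662] [2.69411066 1.57835821]
179.36118754779608
0.431865789427178
1.340417168846642
```

Bar angle is about 1°, so it's locked. Now the tab grasp.

Call:
send_rows:
  targets:
    - [[0.05, 0.125, 0.096], [0, 0, 0]]
    - [[0.05, 0.125, 0.096], [0, 0, 0]]
    - [[0.05, 0.125, 0.2], [0, 0, 0]]
    - [[0.05, 0.125, 0.28], [0, 0, 0]]
    - [[0.05, 0.125, 0.34], [0, 0, 0]]
    - [[0.05, 0.125, 0.37], [0, 0, 0]]
    - [[0.05, 0.125, 0.37], [0, 0, 0]]
    - [[0.05, 0.125, 0.37], [0, 0, 0]]

```text
clock: 7.3
tool_pos: [0.5546, -0.0901, 0.0686]
eef_rot: [0.985, 0.173, 0.001, 0.0]
contact_force: [0.5, 0.4, -0.5]
opening: 0.395
finger_force: 0.0
```

Call:
send_rows:
  targets:
    - [[0, 0, 0], [0, 0, 0]]
    - [[0, 0, 0], [0, 0, 0]]
    - [[0, 0, 0], [0, 0, 0]]
    - [[0, 0, 0], [0, 0, 0]]
    - [[0, 0, 0], [0, 0, 0]]
    - [[0, 0, 0], [0, 0, 0]]
  fingers: 0
  newtons: 20

```text
clock: 8.05
tool_pos: [0.5545, -0.0905, 0.0683]
eef_rot: [0.985, 0.173, 0.0, 0.0]
contact_force: [0.3, -2.0, 5.2]
opening: 0.135
finger_force: 20.0
```

```bash
cat >> h.py <<'E'
def look(name=None):
    units([]); g=get_state(); print("F bench",(RB.T@g["contact_force"][:2]).round(2),g["contact_force"][2].round(2),"open",g["opening"]*88,"ff",g["finger_force"])
    s=snapshot("side")
    if name: cv2.imwrite(name,cv2.resize(s["img"][165:265,295:385],None,fx=5.8,fy=5.8,interpolation=2))
    for c,z in(("red",.0655),("amber",.038)):
        for a in blobs(s,*COL[c],BOX["side"],10)[:2]: print(c,a[0],a[1].round(2),(w2b(ray(s,a[1],z))[:2]*1000).round(1))
E
python3 -c "
from h import *
look()
s=snapshot('top')
for a in blobs(s,*COL['amber'],BOX['top'],6)+blobs(s,*COL['red'],BOX['top'],6): print(a[0],a[1],(w2b(ray(s,a[1],.038))[:2]*1000).round(1))
cv2.imwrite('pics/t6.png',cv2.resize(s['img'][175:270,245:380],None,fx=5.8,fy=5.8,interpolation=2))"
```

```text
t 8.05 bench [ 0.0007 -0.0999  0.0683] turn [ 0.0002 -0.0002 -0.0001]
F bench [-0.4  -1.95] 5.21 open 11.891138502531993 ff 19.996985436882824
red 52 [346.71 198.56] [-23.7  -3.2]
amber 160 [332.21 204.58] [ 15.9 -17.6]
amber 70 [360.87 205.19] [-65.8   6.1]
56 [309.55357143 214.41071429] [20.1  0.7]
```

View pics/t6.png

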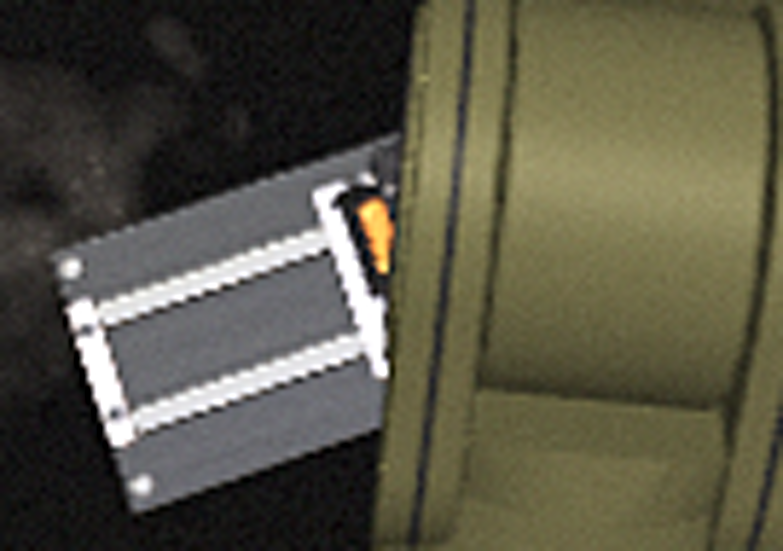

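The gripper is holding the tab (opening 11.9 mm, 20 N). The top view shows the far edge of the carriage at (350,280), unmoved. I'll slide 30 mm first.

Call:
send_rows:
  targets:
    - [[0, -0.01, 0], [0, 0, 0]]
    - [[0, -0.02, 0], [0, 0, 0]]
    - [[0, -0.03, 0], [0, 0, 0]]
    - [[0, -0.04, 0], [0, 0, 0]]
    - [[0, -0.05, 0], [0, 0, 0]]
    - [[0, -0.06, 0], [0, 0, 0]]
    - [[0, -0.07, 0], [0, 0, 0]]
    - [[0, -0.08, 0], [0, 0, 0]]
    - [[0, -0.09, 0], [0, 0, 0]]
    - [[0, -0.1, 0], [0, 0, 0]]
    - [[0, -0.1, 0], [0, 0, 0]]

```text
clock: 9.52
tool_pos: [0.5439, -0.0617, 0.0683]
eef_rot: [0.985, 0.173, 0.0, -0.0]
contact_force: [-0.7, -0.3, 6.0]
opening: 0.133
finger_force: 20.0
```

```bash
python3 -c "
from h import *
look('pics/s7.png')"
```

```text
t 9.53 bench [ 0.0006 -0.0692  0.0683] turn [-0.     -0.0001  0.0001]
F bench [-0.77 -0.05] 5.96 open 11.706170967170223 ff 19.996524257585406
red 50 [348.26 205.66] [-19.1  27.5]
amber 167 [335.08 211.41] [15.6 13.2]
amber 79 [360.57 205.  ] [-65.2   5.1]
```

View pics/s7.png

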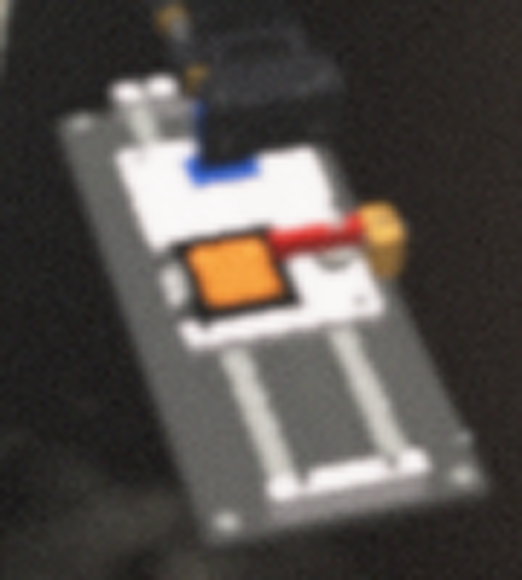

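The carriage followed (far edge now at (285,330)) and the button and frame are intact. Small steps now, reading the force.

Call:
send_rows:
  targets:
    - [[0, -0.007, 0], [0, 0, 0]]
    - [[0, -0.014, 0], [0, 0, 0]]

```text
clock: 9.82
tool_pos: [0.5427, -0.0583, 0.0683]
eef_rot: [0.985, 0.173, 0.0, 0.0]
contact_force: [0.1, -1.7, 5.4]
opening: 0.133
finger_force: 20.0
```

Call:
send_rows:
  targets:
    - [[0, -0.005, 0], [0, 0, 0]]
    - [[0, -0.007, 0], [0, 0, 0]]

```text
clock: 10.07
tool_pos: [0.542, -0.0564, 0.0683]
eef_rot: [0.985, 0.173, 0.0, 0.0]
contact_force: [0.2, -1.9, 5.5]
opening: 0.134
finger_force: 20.0
```

Call:
send_rows:
  targets:
    - [[0, -0.005, 0], [0, 0, 0]]
    - [[0, -0.007, 0], [0, 0, 0]]

```text
clock: 10.32
tool_pos: [0.5418, -0.0558, 0.0683]
eef_rot: [0.985, 0.172, 0.001, 0.001]
contact_force: [2.2, -5.2, 5.3]
opening: 0.133
finger_force: 20.0
```

Call:
send_rows:
  targets:
    - [[0, -0.005, 0], [0, 0, 0]]
    - [[0, -0.007, 0], [0, 0, 0]]

```text
clock: 10.58
tool_pos: [0.5412, -0.0543, 0.0683]
eef_rot: [0.985, 0.172, 0.001, 0.001]
contact_force: [2.3, -5.0, 5.3]
opening: 0.133
finger_force: 20.0
```

Call:
send_rows:
  targets:
    - [[0, -0.005, 0], [0, 0, 0]]
    - [[0, -0.007, 0], [0, 0, 0]]

```text
clock: 10.82
tool_pos: [0.5399, -0.0508, 0.0683]
eef_rot: [0.985, 0.172, 0.0, 0.0]
contact_force: [-0.4, -2.4, 6.7]
opening: 0.135
finger_force: 20.0
```

Call:
send_rows:
  targets:
    - [[0, -0.003, 0], [0, 0, 0]]
    - [[0, -0.005, 0], [0, 0, 0]]

```text
clock: 11.08
tool_pos: [0.5388, -0.0477, 0.0683]
eef_rot: [0.985, 0.173, -0.0, -0.001]
contact_force: [-2.0, 1.7, 8.3]
opening: 0.132
finger_force: 20.0
```

Call:
send_rows:
  targets:
    - [[0, -0.003, 0], [0, 0, 0]]
    - [[0, -0.005, 0], [0, 0, 0]]

```text
clock: 11.32
tool_pos: [0.538, -0.0454, 0.0683]
eef_rot: [0.985, 0.174, -0.0, -0.001]
contact_force: [-1.2, 1.8, 9.7]
opening: 0.134
finger_force: 20.0
```

```bash
python3 -c "
from h import *
look()"
```

```text
t 11.32 bench [ 0.0005 -0.0519  0.0683] turn [-0.0007  0.0001  0.0005]
F bench [-0.49  2.08] 9.68 open 11.755763032812851 ff 20.004480293719098
red 53 [350.51 209.53] [-20.6  44.7]
amber 175 [336.7  215.45] [15.6 30.8]
amber 69 [360.8  205.07] [-65.7   5.6]
```

Call:
send_rows:
  targets:
    - [[0, -0.004, 0], [0, 0, 0]]
    - [[0, -0.004, 0], [0, 0, 0]]
    - [[0, -0.004, 0], [0, 0, 0]]

```text
clock: 11.75
tool_pos: [0.5378, -0.0451, 0.0683]
eef_rot: [0.985, 0.173, -0.0, -0.001]
contact_force: [-1.2, 0.6, 8.8]
opening: 0.139
finger_force: 20.0
```

Call:
send_rows:
  targets:
    - [[0, -0.004, 0], [0, 0, 0]]
    - [[0, -0.004, 0], [0, 0, 0]]
    - [[0, -0.004, 0], [0, 0, 0]]

```text
clock: 12.12
tool_pos: [0.5378, -0.0449, 0.0683]
eef_rot: [0.985, 0.173, 0.0, -0.0]
contact_force: [-1.4, -1.9, 7.2]
opening: 0.133
finger_force: 20.0
```

Call:
send_rows:
  targets:
    - [[0, -0.004, 0], [0, 0, 0]]
    - [[0, -0.004, 0], [0, 0, 0]]
    - [[0, -0.004, 0], [0, 0, 0]]

```text
clock: 12.5
tool_pos: [0.5377, -0.0447, 0.0683]
eef_rot: [0.985, 0.172, 0.0, 0.001]
contact_force: [0.3, -4.1, 6.5]
opening: 0.134
finger_force: 20.0
```

```bash
python3 -c "
from h import *
look()"
```

```text
t 12.5 bench [ 0.0005 -0.0511  0.0683] turn [ 0.0004 -0.0001 -0.0002]
F bench [-1.15 -3.93] 6.48 open 11.825833661616572 ff 19.999252217821777
red 49 [350.94 209.71] [-21.6  45.7]
amber 173 [336.69 215.71] [15.9 31.8]
amber 69 [360.93 205.06] [-66.1   5.6]
```

The carriage stays put while the force swings from +2 to −4 N, so it's seated. I'll relax the push and check.

Call:
send_rows:
  targets:
    - [[0, 0.005, 0], [0, 0, 0]]
    - [[0, 0.006, 0], [0, 0, 0]]
    - [[0, 0.006, 0], [0, 0, 0]]
    - [[0, 0.006, 0], [0, 0, 0]]
    - [[0, 0.006, 0], [0, 0, 0]]
    - [[0, 0.006, 0], [0, 0, 0]]

```text
clock: 13.3
tool_pos: [0.5378, -0.0449, 0.0683]
eef_rot: [0.985, 0.173, -0.0, -0.0]
contact_force: [-0.2, -0.2, 7.4]
opening: 0.129
finger_force: 20.0
```

```bash
python3 -c "
from h import *
look('pics/s8.png')"
```

```text
t 13.3 bench [ 0.0005 -0.0514  0.0683] turn [-0.0002  0.      0.0002]
F bench [-0.24 -0.11] 7.38 open 11.353220624085152 ff 19.99799327692017
red 52 [350.52 209.62] [-20.5  45. ]
amber 174 [336.75 215.51] [15.6 31. ]
amber 71 [360.82 204.86] [-66.1   4.7]
```

View pics/s8.png

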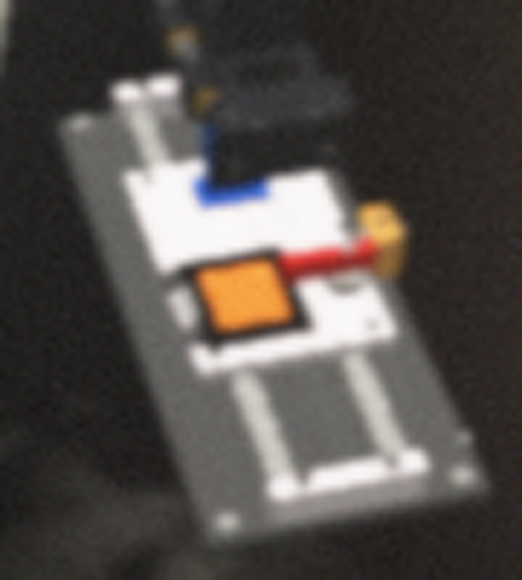

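The bar runs from (285,268) to (375,252), still square across the shut frame. The tab is held, the carriage is seated, and there is almost no net force. Handing in.

```bash
python3 -c "
from plant import *
print(finish_job())"
```

```text
the job is handed in; nothing more can be done
None
```

I handed the job in at 13.3 s with the turnbutton locked across the shut frame and the carriage seated at the notch, stopped at the click, with the tab still held at 20 N; the hand-in returned no verdict.

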